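# Try two glue syringes and reject the one whose plunger sticks

## Task

The two empty glue syringes in the wooden rack need checking before they are refilled: first push each one's plunger straight down as far as it will go. Then take the syringe whose plunger stuck partway out of the rack and put it in the empty dark grey parts bin; leave the good one standing in the rack with its plunger fully home.

Things in the scene. Friction and masses are not known exactly. Their poses are not given: they have to be found in the camera images.
- syringe_1: One of two syringes that look alike, standing loose and upright in the rack, 0.08 kg: clear barrel 29 mm in diameter, nozzle cap (22 mm) down; white ribbed collar, 36 mm in diameter, 92 to 108 mm above the bottom, good to grip; above it the plunger's white rod, 12 mm, and round thumb plate, 26 mm in diameter, 5 mm thick. Origin: centre of the cap's bottom; z runs up the barrel.
- syringe_2: The other syringe, alike in every visible way; same sizes, origin and axes. One of the two sticks; only pushing shows which.
- plunger_1 (a joint): How far the plunger of syringe_1 is in, m: 0 drawn out, 0.036 fully home; starts at 0 to 0.005. A good one slides all the way with about 3 N, stays where it is left, and ends with its plate's top 5 mm above the collar. The bad one slides as easily at first, then jams solid less than halfway, at 0.012 to 0.018, for good.
- plunger_2 (a joint): The same for syringe_2.
- thumb_1 (a point): Centre of the top face of the thumb plate of syringe_1, where to push; 149 mm above the syringe's bottom when drawn out, 113 mm when home.
- thumb_2 (a point): The same for syringe_2.
- rack: Light wooden block fixed on the cart, 75 x 206 x 60 mm (x, y, z), with three holes 32 mm in diameter, 48 mm deep, in a row along its y axis at -70, 0 and 70 mm; hole floors 12 mm above the cart. Two hold the syringes, the third a capped glue stick, 30 mm in diameter, top 107 mm above the cart, no part of the job. Origin: centre of the underside.
- bin: Empty dark grey open parts bin (not the like bin of ribbons behind it) fixed on the cart, 161 x 179 x 117 mm (x, y, z), for the rejected syringe. Origin: centre of the underside. Rim 117 mm high (93 mm at the front, -x). Walls slope; the floor, 3 mm up, spans x -30 to 55 and y -57 to 57 mm. A syringe let go inside, nozzle first, comes to lean on a wall; its top may stand over the rim.

How it is judged:
On the way:
1. both plungers have been pushed as far as they go, with both syringes standing in the rack: one is home, the other has jammed partway (value of joint plunger_1 above 0.031 m and value of joint plunger_2 above 0.012 m and horizontal distance between each of syringe_1, syringe_2 and rack below 0.1 m and height (world z) of each of syringe_1, syringe_2 below 0.03 m), for 0.2 s.
At the end, for the whole second after the job is handed in: The syringe whose plunger jams lies or leans at rest inside the grey bin, its lower end below 90 mm over the cart; the good one stands seated in a hole of the rack, within about 11 degrees of upright, its plunger within 5 mm of home (value of joint plunger_1 above 0.031 m and x of syringe_1 in the frame of rack between -0.02 and 0.02 m and horizontal distance between syringe_1 and rack below 0.1 m and height (world z) of syringe_1 below 0.03 m and angle between syringe_1's own z axis and vertical below 0.2 rad and ((x of syringe_2 in the frame of bin between -0.075 and 0.08 m and y of syringe_2 in the frame of bin between -0.085 and 0.085 m and height (world z) of syringe_2 below 0.09 m) or (x of thumb_2 in the frame of bin between -0.075 and 0.08 m and y of thumb_2 in the frame of bin between -0.085 and 0.085 m and height (world z) of thumb_2 below 0.09 m)) and linear speed of each of syringe_2, syringe_1 below 0.03 m/s); the robot touches nothing.
It also fails if it takes over 58 s, if anything falls off the work surface, if the arm or the gripper's body presses on something with over 40 N, if the wrist force passes 120 N, or if a joint passes its speed limit or range.

## Robot

A 6-joint arm with a two-finger parallel gripper is mounted at the origin on a cart in front of the work surface, level with it; the furniture and walls round the work are solid. World frame = base frame: x ahead of the robot, y to its left, z up, the work surface at z = 0. Lengths are in m, angles in rad, forces in N, time in s.
With the tool pointing down it reaches from about 0.35 to 0.875 m from the base axis. Payload 4.2 kg.
Tool frame: the origin (TCP) lies at the very end of the fingers, on their centre line; the grasp point (between the pads) lies r.grasp_offset behind it (r.grasp_offset is the distance from the TCP to the grasp point, in m); z points along the fingers, y is the line along which they close (so a half turn about z gives the same grasp; the last joint's range is limited). The gripper opens to 87 mm and grips with 3 to 60 N. Pads are 19 mm wide; open, the fingers measure 117 mm over their backs; the gripper's body (75 mm by 190 mm) begins 51 mm behind the grasp point.
Start: joints at [0.259, 0.385, 0.008, 0, -1.194, -0.259], TCP at [0.625, 0, 0.223] pointing down, gripper open.
Joint ranges: [-3.14, 3.14], [-1.21, 2.06], [-1.07, 1.41], [-3.16, 2.05], [-2.99, -0.16], [-3.1, 3.1]. Speed limits (rad/s): [2.79, 2.79, 3.14, 3.14, 3.14, 3.14].

## Interface

Orientations are given as a unit quaternion [x, y, z, w].
In Python, from rig import monitor, get_image, order, r gives the robot as it stands.
- The arm moves only by the shell command python3 -m crank 'ROWS' [OPENING] [FORCE]. ROWS is text: rows parted by semicolons, each of 6 numbers parted by spaces: the shift along the tool's x, y, z in units of 40 mm (1.0 is 40 mm), then the turn, a rotation vector about the tool's x, y, z in units of 5 degrees (1.0 is 5 degrees). A call has 1 to 5 rows; each row shifts and turns the commanded pose from where the row before left it, along the tool's axes as they then stand; what a row does not reach is not made up. A row lasts 1/10 s, in which the tool goes at most 50 mm and 8.59 degrees, less where a joint would pass 70% of its speed; a pose out of reach is approached as far as the arm can. A call is refused whole if a number of a shift passes 1 or a number of a turn 1, either way. A call with a gripper value outside its range is refused whole. OPENING is the finger opening in mm, from 0 to 87, set as the call begins (- or left out, the last holds). The fingers move at their own pace and stop on an object; FORCE is the grip in N (left out, the last holds). Time passes only in rows, so rows that do not move let the fingers close. It gives the time, the measured TCP pose, the force, the opening and the grip force at its end, in the units of the state.
- monitor.get_state(): the state, without advancing time (a new reading comes with each control period).
- get_image(name): name is "scene" or "side" or "wrist"; returns a dict with "color" (384x512x3 uint8, red, green, blue), "z_map" (384x512 float32, m along the optical axis (not along the pixel's ray), 0 where there is no reading), "camera_matrix" (3x3 intrinsics, pixels), "origin" and "attitude" of the camera in the world; the wrist camera has in their place "T_tool_cam" (4x4, takes a point from camera to tool coordinates, whose origin is the TCP and whose axes are the flange's). Camera axes: x right, y down, z forward; pixel columns grow to the right and rows downward; lengths in m; the calibration is good to about 2 mm. A picture is of the moment at which its call begins: read the wrist's pose just before it.
- order.finish_job(): hands the job in; it is judged then, once.
The state is a dict: "time": time; "joint_positions": joint angles; "qvel": joint speeds; "joint_torque": joint torques, N m; "ee_pos": TCP position; "tool_rot": TCP orientation; "contact_force": force on the tool from outside, world axes, zero at the start; "moment": the same for the moment, N m; "grip_width": finger opening in m; "gripper_force": force on a finger pad.
Only numpy, scipy, OpenCV 4.12 (cv2) and the standard library are available. Lean on these libraries where they do the work, as an engineer would, in place of code of your own. Each camera call takes 0.05 s, during which the arm holds its last target. There are 200 camera calls.

## Working session

There is one attempt and no reset: what is moved stays moved. The work goes in short steps, Python scripts to look and compute and a shell command to move; the robot and the scene stay as the last step left them, time stands still between calls to the robot, and variables do not carry over. Pictures are saved under pics/ and viewed, at most 10 in all, crops included, and the job is handed in when it is done.

```bash
ls; mkdir -p pics
cat > h.py <<'E'
from rig import monitor,get_image,order,r
import numpy as np,cv2
from scipy.spatial.transform import Rotation as R
def Rm(a):
    a=np.array(a); return a if a.shape==(3,3) else R.from_quat(a).as_matrix()
def cloud(im,T=None):
    K=im["camera_matrix"];z=im["z_map"];v,u=np.mgrid[:384,:512]
    p=np.stack([(u-K[0][2])/K[0][0]*z,(v-K[1][2])/K[1][1]*z,z],-1)
    if T is None: return p@Rm(im["attitude"]).T+im["origin"]
    return p@T[:3,:3].T+T[:3,3]
def save(n,im): cv2.imwrite("pics/"+n+".png",im["color"][:,:,::-1])
def tool():
    s=monitor.get_state();T=np.eye(4);T[:3,:3]=Rm(s["tool_rot"]);T[:3,3]=s["ee_pos"];return T
E
python3 - <<'E'
from h import *
s=monitor.get_state();print(s,r.grasp_offset)
a=get_image("scene");b=get_image("side")
print(a["origin"],a["attitude"],b["origin"],b["attitude"])
np.save("a.npy",a,allow_pickle=True);np.save("b.npy",b,allow_pickle=True)
cv2.imwrite("pics/a.png",cv2.resize(np.hstack([a["color"],b["color"]])[:,:,::-1],(800,300)))
E
```

```text
pics
{'time': 0.0, 'joint_positions': array([ 2.58607678e-01,  3.85566787e-01,  6.62298432e-03, -5.01821968e-04,
       -1.19399925e+00, -2.58568177e-01]), 'qvel': array([ 1.76030506e-03, -8.83733626e-04, -4.07054165e-04,  9.69468318e-05,
       -7.53207836e-04, -8.17352108e-05]), 'joint_torque': array([ 5.69075401e-04, -3.90661991e+01,  1.87403029e+01,  4.22001421e+00,
        1.09914420e-02, -1.81494070e-04]), 'ee_pos': array([6.24395337e-01, 2.34016711e-05, 2.21451899e-01]), 'tool_rot': array([-0.70705486,  0.70715784,  0.00074125, -0.00081058]), 'contact_force': array([-0.55425662,  0.10482761, -1.21724887]), 'moment': array([0.01141792, 0.02168294, 0.04257236]), 'gripper_force': 0.0, 'grip_width': 0.08701622632911442} 0.0187
[-0.24189896 -0.46250022  0.63102614] [ 0.78518422 -0.39704402  0.22551882 -0.41830976] [ 0.39742981 -0.73084306  0.6912881 ] [ 0.89711021 -0.00694045  0.01473726 -0.44150641]
```

View pics/a.png

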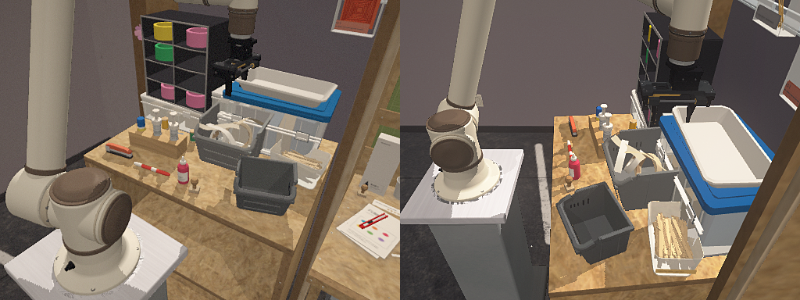

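The left half is the scene view, with the rack near px (160,138) and the empty bin at (265,187). The right half is the side view, with the rack near (603,120) and the bin at (592,220). Next I'll zoom in on the rack.

Run:
```python
from h import *
a=np.load("a.npy",allow_pickle=True).item();b=np.load("b.npy",allow_pickle=True).item()
ca=cv2.resize(a["color"][135:215,150:260],None,fx=4,fy=4,interpolation=2)
cb=cv2.resize(b["color"][115:195,200:290],None,fx=4,fy=4,interpolation=2)
cv2.imwrite("pics/b.png",np.hstack([ca,cb])[:,:,::-1])
np.set_printoptions(precision=3,suppress=True)
for n,im in (("a",a),("b",b)):
    P=cloud(im);hsv=cv2.cvtColor(im["color"],cv2.COLOR_RGB2HSV)
    dark=(hsv[...,1]<50)&(hsv[...,2]<130)&(P[...,2]>.085)&(P[...,2]<.125)&(P[...,0]<.75)&(P[...,0]>.3)&(abs(P[...,1])<.4)
    k,l,st,c=cv2.connectedComponentsWithStats(dark.astype(np.uint8))
    for i in range(1,k):
        if st[i,4]>60: q=P[l==i];print(n,"dark",st[i],q.min(0),q.max(0))
    w=(P[...,2]>.056)&(P[...,2]<.064)&(P[...,0]<.8)&(P[...,0]>.3)&(P[...,1]>.05)&(P[...,1]<.5)
    q=P[w];print(n,"rack",q.min(0),q.max(0),len(q))
    w=(P[...,2]>.07)&(P[...,2]<.2)&(P[...,0]<.8)&(P[...,0]>.3)&(P[...,1]>.1)&(P[...,1]<.5)
    k,l,st,c=cv2.connectedComponentsWithStats(w.astype(np.uint8))
    for i in range(1,k):
        if st[i,4]>15: q=P[l==i];print(n,"obj",st[i],q.min(0),q.max(0),np.median(q,0),np.median(im["color"][l==i],0))
```

```text
a dark [187 111  57  29 361] [0.578 0.166 0.111] [0.667 0.391 0.125]
a dark [243 138  20   8  78] [0.583 0.097 0.11 ] [0.625 0.163 0.125]
a dark [262 141  19  19 135] [0.516 0.046 0.085] [0.634 0.064 0.125]
a dark [ 246  164  135   97 2897] [ 0.306 -0.338  0.085] [0.635 0.047 0.125]
a dark [373 175  28  15 128] [ 0.633 -0.29   0.085] [ 0.653 -0.22   0.123]
a rack [0.39  0.1   0.056] [0.597 0.407 0.064] 906
a obj [ 179   84   84   92 4521] [0.426 0.1   0.07 ] [0.752 0.427 0.2  ] [0.598 0.239 0.135] [123.  82.  98.]
a obj [175 149  11  15 145] [0.415 0.258 0.07 ] [0.445 0.288 0.108] [0.425 0.268 0.092] [ 36.  70. 108.]
b dark [301 115  18  48 220] [0.579 0.134 0.113] [0.612 0.392 0.125]
b dark [288 174  45  17 471] [0.507 0.046 0.085] [0.621 0.066 0.125]
b dark [ 258  180   95   68 1114] [ 0.432 -0.159  0.085] [0.632 0.043 0.125]
b dark [265 180  16  14 141] [0.449 0.013 0.085] [0.489 0.045 0.125]
b dark [ 199  233  101   93 2411] [ 0.307 -0.337  0.085] [ 0.498 -0.137  0.119]
b dark [411 291  22  15 117] [ 0.707 -0.3    0.085] [ 0.739 -0.293  0.124]
b dark [381 294  15  14 100] [ 0.643 -0.308  0.085] [ 0.667 -0.291  0.125]
b rack [0.392 0.055 0.056] [0.62  0.396 0.064] 465
b obj [295  93  27  71 850] [0.565 0.1   0.07 ] [0.612 0.419 0.2  ] [0.586 0.286 0.116] [107.  94.  91.]
b obj [251 133  22  45 588] [0.419 0.118 0.071] [0.473 0.291 0.162] [0.446 0.147 0.114] [150. 139. 130.]
```

View pics/b.png

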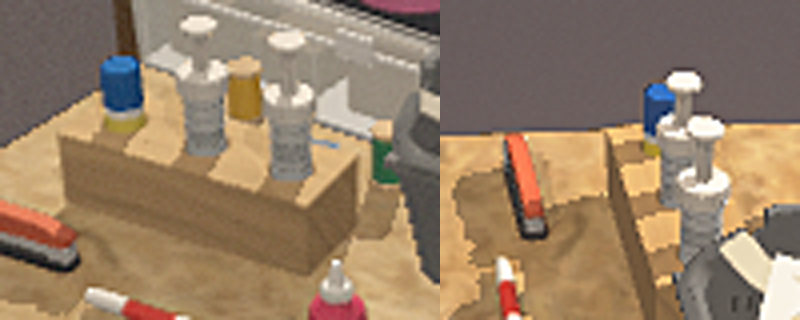

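The scene crop shows the blue glue stick at the far end of the rack (crop px 122,90). The two syringes have plates at (198,24) and (286,40) in that crop, and at (684,80) and (706,128) in the side crop.

Run:
```python
from h import *
np.set_printoptions(precision=4,suppress=True)
a=np.load("a.npy",allow_pickle=True).item();b=np.load("b.npy",allow_pickle=True).item()
for n,im in (("a",a),("b",b)):
    P=cloud(im);x,y,z=P[...,0],P[...,1],P[...,2]
    box=(x>.38)&(x<.52)&(y>.1)&(y<.36)
    for lo,hi,t in ((.148,.175,"plate"),(.100,.126,"collar")):
        w=box&(z>lo)&(z<hi)
        k,l,st,c=cv2.connectedComponentsWithStats(w.astype(np.uint8))
        for i in range(1,k):
            if st[i,4]>8: q=P[l==i];print(n,t,st[i],"c",c[i],q.min(0),q.max(0),np.median(q,0))
    # top-plate by rays on plane z=.159
    w=box&(abs(z-.06)<.004)
    q=P[w][:,:2].astype(np.float32)
    print(n,"racktop",cv2.minAreaRect(q))
    top=(x>.28)&(x<.5)&(y<-.12)&(y>-.36)&(z>.08)&(z<.13)
    q=P[top][:,:2].astype(np.float32);print(n,"bin",cv2.minAreaRect(q))
    fl=(x>.28)&(x<.5)&(y<-.12)&(y>-.36)&(abs(z-.004)<.004)
    hs=cv2.cvtColor(im["color"],cv2.COLOR_RGB2HSV);fl&=(hs[...,1]<60)
    if fl.sum()>5:q=P[fl][:,:2].astype(np.float32);print(n,"floor",fl.sum(),cv2.minAreaRect(q))
    tall=(x>.3)&(x<.6)&(y>-.4)&(y<.4)&(z>.125)&(z<.19)
    k,l,st,c=cv2.connectedComponentsWithStats(tall.astype(np.uint8))
    for i in range(1,k):
        if st[i,4]>8: q=P[l==i];print(n,"tall",st[i],q.min(0),q.max(0))
```

```text
a plate [195 139   9   5  41] c [199. 141.] [0.4312 0.1935 0.1493] [0.4543 0.2172 0.1555] [0.441  0.2049 0.1545]
a plate [217 143  10   7  48] c [221.2292 145.2917] [0.443  0.1238 0.1488] [0.4694 0.1479 0.1613] [0.4522 0.1361 0.1592]
a collar [175 149  10   6  51] c [179.5686 151.451 ] [0.4153 0.2598 0.1002] [0.4449 0.2879 0.108 ] [0.4284 0.2732 0.1051]
a collar [194 150  13  11 120] c [200.0833 154.8083] [0.4257 0.1858 0.1001] [0.4603 0.2233 0.1259] [0.4362 0.1997 0.1167]
a collar [215 155  14  12 126] c [221.7302 160.6587] [0.4366 0.1184 0.1001] [0.4721 0.1556 0.1245] [0.4476 0.1312 0.117 ]
a racktop ((0.44348374009132385, 0.20693379640579224), (0.07915888726711273, 0.209233358502388), 9.962157249450684)
a bin ((0.4245961308479309, -0.22700895369052887), (0.1993749439716339, 0.17422689497470856), 22.835371017456055)
a floor 394 ((0.4143235981464386, -0.23272022604942322), (0.10702235251665115, 0.13094428181648254), 22.289094924926758)
a tall [185  99   9  20  92] [0.5766 0.3585 0.1256] [0.5996 0.3926 0.1896]
a tall [195 101   6   3   9] [0.5812 0.3348 0.1862] [0.59   0.3518 0.19  ]
[... 1102 characters left out ...]
5 0.1515 0.1241] [0.4538 0.1302 0.1181]
b racktop ((0.44310545921325684, 0.20885193347930908), (0.07583675533533096, 0.20988042652606964), 9.614814758300781)
b bin ((0.4254540801048279, -0.22638344764709473), (0.19791242480278015, 0.17202302813529968), 22.20315170288086)
b floor 1290 ((0.4439469575881958, -0.21995782852172852), (0.16156457364559174, 0.1344960331916809), 21.824403762817383)
b tall [301  96   7  20  75] [0.5786 0.3377 0.1251] [0.5977 0.3939 0.1899]
b tall [309 129   6  10  26] [0.5842 0.2387 0.1253] [0.5998 0.2463 0.155 ]
b tall [256 133  15  26 149] [0.4309 0.1265 0.1257] [0.4659 0.2188 0.1617]
b tall [ 262  139   81   98 2138] [ 0.4417 -0.1583  0.125 ] [0.5999 0.183  0.1899]
```

Run:
```python
from h import *
np.set_printoptions(precision=4,suppress=True)
for n in "ab":
    im=np.load(n+".npy",allow_pickle=True).item()
    P=cloud(im);x,y,z=P[...,0],P[...,1],P[...,2]
    q=P[(x>.36)&(x<.66)&(y>-.05)&(y<.11)&(z>.07)&(z<.3)]
    for i in np.arange(.36,.64,.04):
        print(n,round(i,2),[round(float(max([p[2] for p in q if i<=p[0]<i+.04 and j<=p[1]<j+.04],default=0)),3) for j in (-.05,-.01,.03,.07)])
    hs=cv2.cvtColor(im["color"],cv2.COLOR_RGB2HSV)
    m=(x>.28)&(x<.53)&(y<-.1)&(y>-.36)&(z>.012)&(z<.125)&(hs[...,2]<120)&(hs[...,1]<60)
    k,l,st,c=cv2.connectedComponentsWithStats(m.astype(np.uint8));i=1+st[1:,4].argmax()
    q=P[(l==i)&(z>.105)][:,:2].astype(np.float32);print(n,"rim",len(q),cv2.minAreaRect(q),cv2.boxPoints(cv2.minAreaRect(q)))
    q=P[(l==i)&(z>.085)&(z<.1)];print(q[q[:,0].argmin()],q[q[:,1].argmax()],q[q[:,1].argmin()],q[q[:,0].argmax()])
```

```text
a 0.36 [0.0, 0.0, 0.0, 0.0]
a 0.4 [0.119, 0.124, 0.121, 0.0]
a 0.44 [0.144, 0.141, 0.144, 0.0]
a 0.48 [0.143, 0.14, 0.156, 0.0]
a 0.52 [0.3, 0.3, 0.299, 0.0]
a 0.56 [0.3, 0.279, 0.157, 0.299]
a 0.6 [0.264, 0.263, 0.216, 0.299]
a 0.64 [0.239, 0.259, 0.192, 0.299]
a rim 704 ((0.42728525400161743, -0.21603699028491974), (0.16204601526260376, 0.19172543287277222), 23.233007431030273) [[ 0.315  -0.1599]
 [ 0.3906 -0.3361]
 [ 0.5396 -0.2722]
 [ 0.4639 -0.096 ]]
[ 0.3064 -0.1972  0.0872] [ 0.4683 -0.1003  0.0859] [ 0.3663 -0.3381  0.0888] [ 0.5287 -0.1433  0.0923]
b 0.36 [0.0, 0.0, 0.0, 0.0]
b 0.4 [0.0, 0.123, 0.122, 0.0]
b 0.44 [0.146, 0.14, 0.146, 0.0]
b 0.48 [0.145, 0.141, 0.158, 0.0]
b 0.52 [0.3, 0.298, 0.298, 0.0]
b 0.56 [0.3, 0.28, 0.158, 0.3]
b 0.6 [0.265, 0.266, 0.217, 0.3]
b 0.64 [0.246, 0.265, 0.216, 0.252]
b rim 1004 ((0.41316404938697815, -0.2331673502922058), (0.12062259018421173, 0.16887623071670532), 21.11455726623535) [[ 0.3265 -0.1761]
 [ 0.3873 -0.3337]
 [ 0.4998 -0.2902]
 [ 0.439  -0.1327]]
[ 0.3066 -0.1916  0.0904] [ 0.4297 -0.1447  0.0996] [ 0.3682 -0.3366  0.087 ] [ 0.4912 -0.2805  0.0891]
```

```bash
python3 -m crank '-.69 .85 0 0 0 0;-.69 .85 0 0 0 0;-.69 .85 0 0 0 0;-.69 .85 0 0 0 0;-.69 .85 0 0 0 0' 0 20; python3 -m crank '0 0 .4 0 0 0;0 0 0 0 0 0;0 0 0 0 0 0'
python3 - <<'E'
from h import *
s=monitor.get_state();print(s["ee_pos"],s["tool_rot"],s["contact_force"],s["joint_positions"])
save("w1",get_image("wrist"))
E
```

```text
time: 0.6
ee_pos: [0.4533, 0.1386, 0.2221]
tool_rot: [-0.707, 0.707, 0.0, -0.0]
contact_force: [0.6, 1.7, 0.5]
grip_width: 0.0546
gripper_force: 0.0
time: 0.9
ee_pos: [0.4551, 0.1379, 0.2065]
tool_rot: [0.707, -0.707, 0.0, 0.0]
contact_force: [0.3, 0.9, -0.1]
grip_width: 0.0309
gripper_force: 0.0
[0.45508422 0.13788068 0.20649306] [ 7.07153656e-01 -7.07059759e-01  8.09809097e-05  4.43558010e-04] [ 0.28043667  0.87650269 -0.14478758] [ 6.37114683e-01  1.42907290e-01 -3.69593359e-01  3.34087773e-04
 -1.05914913e+00 -6.37145591e-01]
```

View pics/w1.png

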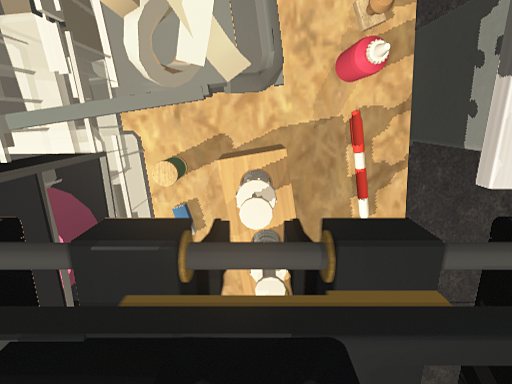

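The wrist view shows the near syringe's plate at about px (255,212), with the next one at (268,285) partly behind the gripper.

```bash
python3 -m crank '0 0 .4 0 0 0;0 0 0 0 0 0;0 0 0 0 0 0;0 0 0 0 0 0;0 0 0 0 0 0'
python3 - <<'E'
from h import *
T=tool();im=get_image("wrist");P=cloud(im,T@np.array(im["T_tool_cam"]))
m=(abs(P[...,2]-.157)<.008)&(P[...,0]<.5)&(P[...,1]>.1)&(P[...,0]>.42)&(P[...,1]<.22)&(im["color"].min(-1)>120)
k,l,st,c=cv2.connectedComponentsWithStats(m.astype(np.uint8))
for i in range(1,k):
    if st[i,4]>20:q=P[l==i];print(st[i],q.min(0),q.max(0),np.median(q,0))
print(T[:3,3])
E
```

```text
time: 1.45
ee_pos: [0.4555, 0.138, 0.1912]
tool_rot: [-0.707, 0.707, -0.0, 0.001]
contact_force: [-0.6, 0.2, 0.2]
grip_width: 0.0005
gripper_force: 0.0
[240 203  35  34 493] [0.44235485 0.12659434 0.15799107] [0.46634946 0.15164013 0.16372357] [0.45510394 0.13350769 0.16193384]
[0.45545977 0.13803075 0.19117904]
```

```bash
python3 -m crank '0 0 .4 0 0 0;0 0 .3 0 0 0;0 0 .2 0 0 0;0 0 .1 0 0 0;0 0 0 0 0 0'; python3 -m crank '0 0 .1 0 0 0;0 0 .1 0 0 0;0 0 0 0 0 0'
```

```text
time: 2.0
ee_pos: [0.4549, 0.138, 0.1504]
tool_rot: [0.707, -0.707, -0.0, 0.0]
contact_force: [-0.2, -0.7, 0.5]
grip_width: 0.0004
gripper_force: 0.0
time: 2.3
ee_pos: [0.4548, 0.1379, 0.1422]
tool_rot: [-0.707, 0.707, 0.0, -0.0]
contact_force: [0.9, 0.9, -0.2]
grip_width: 0.0005
gripper_force: 0.0
```

```bash
python3 -m crank '0 0 .1 0 0 0;0 0 .1 0 0 0'; python3 -m crank '0 0 .1 0 0 0;0 0 .1 0 0 0';python3 -m crank '0 0 .05 0 0 0;0 0 0 0 0 0'
```

```text
time: 2.5
ee_pos: [0.4551, 0.1381, 0.1345]
tool_rot: [0.707, -0.707, 0.0, -0.0]
contact_force: [0.1, -0.4, 1.7]
grip_width: 0.0007
gripper_force: 1.2
time: 2.7
ee_pos: [0.455, 0.138, 0.1262]
tool_rot: [0.707, -0.707, -0.0, 0.0]
contact_force: [-0.0, -0.3, 3.1]
grip_width: 0.0002
gripper_force: 1.2
time: 2.9
ee_pos: [0.456, 0.1384, 0.1254]
tool_rot: [0.707, -0.707, 0.001, -0.001]
contact_force: [0.4, -0.7, 7.6]
grip_width: 0.0007
gripper_force: 3.6
```

```bash
python3 -m crank '0 0 .05 0 0 0;0 0 0 0 0 0';python3 -m crank '0 0 -.5 0 0 0;0 0 -.8 0 0 0;0 0 0 0 0 0;0 0 0 0 0 0'
python3 - <<'E'
from h import *
for n in("scene","side"):
    im=get_image(n);P=cloud(im)
    m=(P[...,2]>.1)&(P[...,2]<.165)&(P[...,0]<.5)&(P[...,1]>.11)&(P[...,0]>.41)&(P[...,1]<.24)&(im["color"].min(-1)>90)
    for y in (.139,.206):
        q=P[m&(abs(P[...,1]-y)<.02)];print(n,y,len(q),np.percentile(q[:,2],[50,90,97,100]))
        q=q[q[:,2]>np.percentile(q[:,2],97)-.006];print(q.min(0),q.max(0))
save("s2",im)
E
```

```text
time: 3.1
ee_pos: [0.4576, 0.139, 0.1254]
tool_rot: [0.708, -0.706, 0.002, -0.003]
contact_force: [-1.0, -1.1, 15.2]
grip_width: 0.0002
gripper_force: 7.6
time: 3.5
ee_pos: [0.4548, 0.1381, 0.1744]
tool_rot: [-0.707, 0.707, 0.0, 0.0]
contact_force: [-0.4, -0.2, -0.4]
grip_width: 0.0005
gripper_force: 0.0
scene 0.139 132 [0.11824884 0.12393275 0.12470057 0.12513218]
[0.43806533 0.12011637 0.11872461] [0.46547    0.14954654 0.12513218]
scene 0.206 187 [0.11912639 0.15450698 0.15546985 0.15694693]
[0.43032894 0.19363374 0.15033726] [0.45442106 0.21859241 0.15694693]
side 0.139 145 [0.11938527 0.12466403 0.12551309 0.12684942]
[0.44026249 0.12224149 0.11952444] [0.4700877  0.15170152 0.12684942]
side 0.206 170 [0.11968117 0.15518445 0.1566341  0.15760639]
[0.43075529 0.19416985 0.15110669] [0.44722608 0.22091697 0.15760639]
```

The near syringe is good and fully home. Now I'll push the middle one.

```bash
python3 -m crank '-.85 .15 0 0 0 0;-.85 .15 0 0 0 0;0 0 .3 0 0 0;0 0 0 0 0 0';python3 -m crank '0 0 .15 0 0 0;0 0 .1 0 0 0;0 0 0 0 0 0';python3 -m crank '0 0 .1 0 0 0;0 0 0 0 0 0'
```

```text
time: 4.0
ee_pos: [0.4412, 0.2056, 0.1599]
tool_rot: [0.707, -0.707, -0.0, 0.003]
contact_force: [-0.7, 0.5, -0.4]
grip_width: 0.0004
gripper_force: 0.0
time: 4.3
ee_pos: [0.4428, 0.2053, 0.152]
tool_rot: [-0.707, 0.707, 0.0, -0.001]
contact_force: [-0.7, 0.5, -0.1]
grip_width: 0.0005
gripper_force: 0.0
time: 4.5
ee_pos: [0.4429, 0.2057, 0.1483]
tool_rot: [-0.707, 0.707, 0.0, -0.0]
contact_force: [-0.0, -0.6, -0.4]
grip_width: 0.0005
gripper_force: 0.0
```

```bash
python3 -m crank '0 0 .1 0 0 0;0 0 0 0 0 0'
```

```text
time: 4.7
ee_pos: [0.4439, 0.2063, 0.1454]
tool_rot: [0.707, -0.707, 0.0, -0.001]
contact_force: [-0.9, -1.2, 5.6]
grip_width: 0.0006
gripper_force: 3.0
```

```bash
python3 -m crank '0 0 .08 0 0 0;0 0 0 0 0 0'; python3 -m crank '0 0 .1 0 0 0;0 0 0 0 0 0;0 0 0 0 0 0'
```

```text
time: 4.9
ee_pos: [0.4463, 0.2077, 0.1454]
tool_rot: [0.708, -0.706, 0.002, -0.004]
contact_force: [-1.6, -1.7, 17.0]
grip_width: 0.0002
gripper_force: 8.6
time: 5.2
ee_pos: [0.4479, 0.2082, 0.1451]
tool_rot: [0.709, -0.706, 0.003, -0.006]
contact_force: [-4.8, -2.9, 33.2]
grip_width: 0.0005
gripper_force: 16.9
```

The middle one jammed about 16 mm in. Next I'll lift, open the gripper and straddle its collar.

```bash
python3 -m crank '0 0 -1 0 0 0;0 0 0 0 0 0;0 0 0 0 0 0;0 0 0 0 0 0;0 0 0 0 0 0' 87; python3 -m crank '0 0 0 0 0 0;0 0 0 0 0 0;0 0 0 0 0 0;0 0 0 0 0 0;0 0 0 0 0 0';  python3 - <<'E'
from h import *
for n in("scene","side"):
    im=get_image(n);P=cloud(im)
    m=(P[...,2]>.1)&(P[...,2]<.15)&(P[...,0]<.5)&(P[...,1]>.11)&(P[...,0]>.41)&(P[...,1]<.24)&(im["color"].min(-1)>90)
    for y in (.139,.206):
        q=P[m&(abs(P[...,1]-y)<.02)];print(n,y,len(q),np.percentile(q[:,2],[50,90,97]))
        q=q[q[:,2]<.122];print(q.min(0),q.max(0))
E
```

```text
time: 5.7
ee_pos: [0.4423, 0.2055, 0.176]
tool_rot: [-0.707, 0.707, 0.0, -0.001]
contact_force: [0.5, 0.0, -0.4]
grip_width: 0.0326
gripper_force: 0.0
time: 6.2
ee_pos: [0.443, 0.206, 0.1773]
tool_rot: [-0.707, 0.707, 0.0, -0.0]
contact_force: [-0.8, 0.1, -0.2]
grip_width: 0.0724
gripper_force: 0.0
scene 0.139 127 [0.11786429 0.12414881 0.12494333]
[0.43551782 0.11900074 0.10030923] [0.47037757 0.15453779 0.12154704]
scene 0.206 175 [0.1185268  0.14349064 0.1445273 ]
[0.42335506 0.18727846 0.10001747] [0.45830646 0.22194771 0.12161087]
side 0.139 144 [0.11878856 0.12484723 0.12554435]
[0.437785   0.11967158 0.10020349] [0.47300303 0.15270581 0.12179162]
side 0.206 173 [0.11911663 0.14443865 0.14554986]
[0.42583073 0.18922256 0.10015022] [0.46002699 0.22324805 0.12149155]
```

```bash
python3 -m crank '0 0 .7 0 0 0;0 0 .7 0 0 0;0 0 .5 0 0 0;0 0 .2 0 0 0;0 0 0 0 0 0'; python3 -m crank '0 0 0 0 0 0;0 0 0 0 0 0;0 0 0 0 0 0;0 0 0 0 0 0;0 0 0 0 0 0' 20 25;python3 -m crank '0 0 0 0 0 0;0 0 0 0 0 0;0 0 0 0 0 0;0 0 0 0 0 0'
```

```text
time: 6.8
ee_pos: [0.4426, 0.2057, 0.0926]
tool_rot: [0.707, -0.707, 0.0, 0.001]
contact_force: [-0.1, -0.4, 0.9]
grip_width: 0.0869
gripper_force: 0.0
time: 7.3
ee_pos: [0.4431, 0.2061, 0.0937]
tool_rot: [-0.707, 0.707, 0.0, 0.0]
contact_force: [0.2, -0.7, -0.7]
grip_width: 0.0548
gripper_force: 0.0
time: 7.7
ee_pos: [0.443, 0.206, 0.0934]
tool_rot: [0.707, -0.707, 0.0, 0.0]
contact_force: [-0.1, 0.0, 0.5]
grip_width: 0.035
gripper_force: 25.0
```

```bash
python3 -m crank '0 0 -.4 0 0 0;0 0 -.5 0 0 0;0 0 -.5 0 0 0;0 0 -.5 0 0 0;0 0 0 0 0 0'; python3 -m crank '0 0 -.7 0 0 0;0 0 -.7 0 0 0;0 0 -.6 0 0 0;0 0 -.5 0 0 0;0 0 0 0 0 0'
python3 - <<'E'
from h import *
a=get_image("scene")["color"];b=get_image("side")["color"]
cv2.imwrite("pics/l.png",np.hstack([a[60:360,100:480],b[60:360,150:530]])[:,:,::-1])
E
```

```text
time: 8.2
ee_pos: [0.4444, 0.2071, 0.1718]
tool_rot: [0.707, -0.707, 0.0, -0.003]
contact_force: [0.1, -0.1, -0.4]
grip_width: 0.0351
gripper_force: 25.0
time: 8.7
ee_pos: [0.444, 0.2067, 0.271]
tool_rot: [0.707, -0.707, 0.0, -0.002]
contact_force: [-0.4, 0.3, -0.5]
grip_width: 0.0352
gripper_force: 25.0
```

View pics/l.png

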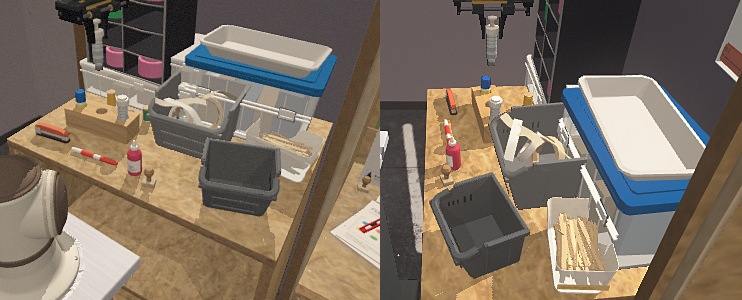

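The syringe is held at (97,45) in the scene and (491,35) in the side view. The good one is still in the rack at (122,105), so I'll carry the bad one to the bin.

```bash
python3 -m crank '.6 .15 0 0 0 0;1 .15 0 0 0 0;1 .15 0 0 0 0;1 .15 0 0 0 0;1 .15 0 0 0 0'; python3 -m crank '1 0 0 0 0 0;1 0 0 0 0 0;1 0 0 0 0 0;1 0 0 0 0 0;1 0 0 0 0 0';python3 -m crank '1 0 0 0 0 0;.4 0 0 0 0 0;0 0 0 0 0 0;0 0 0 0 0 0'
```

```text
time: 9.3
ee_pos: [0.4114, 0.0204, 0.2672]
tool_rot: [0.707, -0.707, -0.001, 0.002]
contact_force: [0.4, -1.1, -1.2]
grip_width: 0.0349
gripper_force: 25.0
time: 9.8
ee_pos: [0.4117, -0.1793, 0.2672]
tool_rot: [-0.707, 0.707, 0.002, -0.001]
contact_force: [0.8, 0.8, -0.1]
grip_width: 0.035
gripper_force: 25.0
time: 10.2
ee_pos: [0.4121, -0.2337, 0.2675]
tool_rot: [-0.707, 0.708, 0.002, -0.001]
contact_force: [-0.1, -0.1, -0.0]
grip_width: 0.0347
gripper_force: 25.0
```

```bash
python3 -m crank '0 0 1 0 0 0;0 0 1 0 0 0;0 0 .9 0 0 0;0 0 .7 0 0 0;0 0 0 0 0 0'; python3 -m crank '0 0 .3 0 0 0;0 0 .2 0 0 0;0 0 0 0 0 0'
python3 - <<'E'
from h import *
a=get_image("scene")["color"];b=get_image("side")["color"]
cv2.imwrite("pics/m.png",np.hstack([a[60:360,100:480],b[60:360,150:530]])[:,:,::-1])
E
```

```text
time: 10.7
ee_pos: [0.4096, -0.2319, 0.1215]
tool_rot: [0.707, -0.707, -0.005, 0.002]
contact_force: [-1.2, -0.2, -0.3]
grip_width: 0.0348
gripper_force: 25.0
time: 11.0
ee_pos: [0.4129, -0.2334, 0.1054]
tool_rot: [0.707, -0.707, -0.0, 0.0]
contact_force: [0.4, -0.4, -0.3]
grip_width: 0.0349
gripper_force: 25.0
```

View pics/m.png

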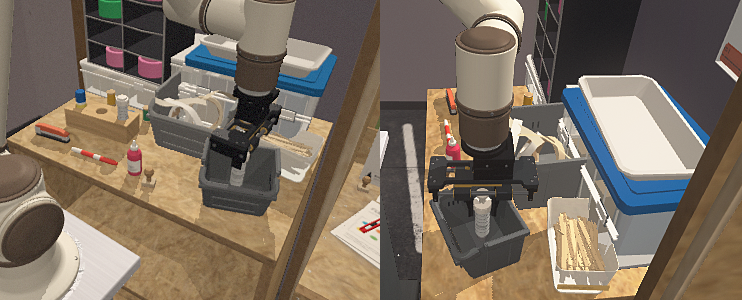

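The syringe is inside the bin, at (237,172) in the scene and (482,213) in the side view, and clear of the walls. I'll lower it the last bit, release it and retreat.

```bash
python3 -m crank '0 0 .3 0 0 0;0 0 .1 0 0 0;0 0 0 0 0 0'; python3 -m crank '0 0 0 0 0 0;0 0 0 0 0 0;0 0 0 0 0 0;0 0 0 0 0 0;0 0 0 0 0 0' 62;  python3 -m crank '0 0 0 0 0 0;0 0 0 0 0 0;0 0 0 0 0 0;0 0 0 0 0 0;0 0 0 0 0 0'; python3 -m crank '0 0 -.2 0 0 0;0 0 -.4 0 0 0;0 0 -.6 0 0 0;0 0 -.8 0 0 0;0 0 -.8 0 0 0'; python3 -m crank '0 0 -.8 0 0 0;0 0 -.5 0 0 0;0 0 0 0 0 0;0 0 0 0 0 0;0 0 0 0 0 0'
python3 - <<'E'
from h import *
a=get_image("scene");b=get_image("side")
cv2.imwrite("pics/n.png",np.hstack([a["color"][60:360,100:480],b["color"][60:360,150:530]])[:,:,::-1])
for im in(a,b):
    P=cloud(im);m=(P[...,2]>.1)&(P[...,2]<.165)&(P[...,0]<.5)&(P[...,1]>.11)&(P[...,0]>.41)&(P[...,1]<.16)
    print(P[m].min(0),P[m].max(0))
E
```

```text
time: 11.4
ee_pos: [0.4129, -0.234, 0.0895]
tool_rot: [0.707, -0.707, -0.0, 0.0]
contact_force: [0.1, 0.7, -0.8]
grip_width: 0.0348
gripper_force: 25.0
time: 11.9
ee_pos: [0.4131, -0.234, 0.0895]
tool_rot: [-0.707, 0.707, -0.0, 0.0]
contact_force: [0.8, 0.5, 0.7]
grip_width: 0.0601
gripper_force: 0.0
time: 12.4
ee_pos: [0.413, -0.234, 0.0894]
tool_rot: [-0.707, 0.707, -0.0, 0.0]
contact_force: [-0.2, 0.7, 0.4]
grip_width: 0.0622
gripper_force: 0.0
time: 12.9
ee_pos: [0.4127, -0.2339, 0.203]
tool_rot: [0.707, -0.707, -0.0, 0.0]
contact_force: [1.0, -0.0, 0.3]
grip_width: 0.0621
gripper_force: 0.0
time: 13.4
ee_pos: [0.4122, -0.2337, 0.2522]
tool_rot: [-0.707, 0.707, 0.001, -0.0]
contact_force: [0.3, -0.6, -0.1]
grip_width: 0.0619
gripper_force: 0.0
[0.43510466 0.11887819 0.1004511 ] [0.4673766  0.15482466 0.12421888]Traceback (most recent call last):
  File "<stdin>", line 6, in <module>
    return umr_minimum(a, axis, None, out, keepdims, initial, where)
ValueError: zero-size array to reduction operation minimum which has no identity
```

View pics/n.png

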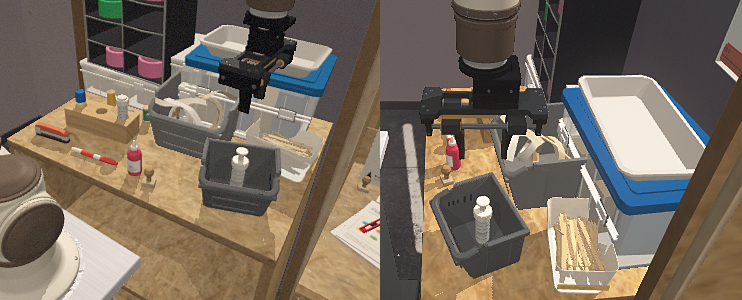

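The rejected syringe stands at rest inside the bin, at (239,165) in the scene and (482,220) in the side view. The good one is still in the rack with its plunger home, and the gripper is clear.

Run:
```python
from h import *
print(order.finish_job())
```

```text
the job is handed in; nothing more can be done
None
```

I pushed both plungers as far as they go and handed the job in (no verdict returned): the jammed syringe, stuck about 16 mm in, is standing upright in the empty grey bin, and the good one is in the rack with its plunger fully home.

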